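# Stop-button test at the biscuit packing conveyor

## Task

Test the conveyor's stop: with a fingertip press the black mushroom button on the largest box right in until it latches and take the finger away so it is seen to stay in, then push one of its wings round clockwise (seen from above) so that it springs out again and let it turn back. Then press the large round start button fully in and let it go. Work gently with the outside of the fingertips and grip nothing; leave the small push button alone and leave the loose things where they stand.

Things in the scene. Friction and masses are not known exactly. Their poses are not given: they have to be found in the camera images.
- stop_box: the stop station: fixed plain metal box 120 x 120 mm, 55 mm tall, standing on the table; origin at the centre of its underside, z up. On top sits a black mushroom button on a grey collar (54 mm diameter, 8 mm tall).
- stop_top (a point): centre of the top of the mushroom head, on its axis; 105 mm above the table when the button is out, about 97 mm when latched in. The head is 60 mm in diameter, gently domed, underside 28 mm below this point. Two straight wings stick out of opposite sides of the head, each 14 mm wide, 16 mm tall, ending 62 mm from the axis.
- wing_a (a point): middle of the upper edge of the outer end of one wing: 62 mm from the axis, 12 mm below stop_top; the wing reaches from here 16 mm down and inwards to the head. Moves with the head. At rest it lies on the box's +y side (to the robot's left, within 0.5 rad).
- wing_b (a point): the same point on the opposite wing.
- stop_press (a joint): how far the mushroom is pressed down: 0 = fully out, 0.010 m = bottomed. Spring-loaded: it starts to move at about 3 N and needs about 5 N to go all the way (push to 8 to 15 N to be sure that it is on its stop); let go, it latches and stays in at about 0.008. It latches only when pressed nearly to the bottom.
- stop_turn (a joint): turn of the mushroom head: 0 = rest, grows CLOCKWISE seen from above, hard stop at 0.9 rad; cannot turn the other way. A light torsion spring (0.02 to 0.05 N m) brings it back to 0 when let go. With the button latched, a turn of about 0.4 to 0.6 rad frees the catch and the button springs out; turn to 0.75 to be sure.
- start_box: the start station: fixed plain metal box 80 x 80 mm, 55 mm tall, with the LARGE black push button (44 mm diameter) in a grey ring on top; origin at the centre of its underside. May stand left or right of the stop station.
- start_top (a point): centre of the top face of the large start button, 73 mm above the table, 6 mm above its grey ring.
- start (a joint): how far the start button is pressed: 0 = out, 0.006 m = fully in; spring return, 5 N fully in.
- jog_box: a station with the same box but a SMALL black push button (20 mm diameter, top 73 mm above the table), on the other side of the stop station; not to be used; origin at the centre of its underside.
- jog (a joint): how far the small button is pressed, 0 = out, 0.006 m = fully in. Must not be pressed.
- weight: steel check weight, 40 mm diameter, 50 mm tall, standing; loose bystander, origin at the centre of its underside.
- jar: small lidded jar, 48 mm diameter, 60 mm tall; loose bystander, origin at the centre of its underside.
- biscuits: stack of four biscuits, 62 mm diameter, 44 mm tall; loose bystander, origin at the centre of its underside.
- carton: closed kraft carton, 60 x 100 x 50 mm; loose bystander, origin at the centre of its underside.
- tape: roll of clear tape lying flat, 90 mm diameter, 45 mm tall; loose bystander, origin at the centre of its underside.
- cup: white cup, 72 mm across the rim, 80 mm tall; loose bystander, origin at the centre of its underside.
- spatula: hand spatula 240 mm long lying on the table; loose bystander, origin at the middle of its length, on its underside.

How it is judged:
By the outcome, as a careful person would: the job done as asked, in the order asked, and still so for the second after the job is handed in, with the robot touching nothing.
It also fails if it takes over 69 s, if anything falls off the work surface, if the arm or the gripper's body presses on something with over 40 N, if the wrist force passes 120 N, or if a joint passes its speed limit or range.

## Robot

A 6-joint arm with a two-finger parallel gripper is mounted at the origin on the work surface. World frame = base frame: x ahead of the robot, y to its left, z up, the work surface at z = 0. Lengths are in m, angles in degrees, forces in N, time in s.
With the tool pointing down it reaches from about 0.35 to 0.725 m from the base axis. Payload 4.3 kg.
Tool frame: the origin (TCP) lies at the very end of the fingers, on their centre line; the grasp point (between the pads) lies 19 mm behind it (r.hold_point_z is the distance from the TCP to the grasp point, in m); z points along the fingers, x is the direction in which the jaws open and shut, and the axes are right-handed (so a half turn about z gives the same grasp; the last joint's range is limited). The gripper opens to 85 mm and grips with 20 to 120 N. Pads are 22 mm wide; open, the fingers measure 114 mm over their backs; the gripper's body (76 mm by 85 mm) begins 54 mm behind the grasp point. The pads swing forward as they close: fully open they stand 13 mm farther back than shut.
Start: joints at [57.279, 21.618, 4.641, 73.018, 0, 83.68], TCP at [0.256, 0.515, 0.21] pointing down, gripper open.
Joint ranges: [-156.06, 156.06], [-48.1, 94.91], [-58.44, 69.94], [-101.28, 121.22], [-78.64, 73.56], [-180, 180]. Speed limits (degrees/s): [147.25, 147.25, 180, 180, 180, 180].

## Interface

Orientations are given as a 3x3 rotation matrix whose columns are the frame's x, y, z axes.
In Python, from cell import r gives the robot as it stands. The module is installed in compiled form; this text tells all that it offers.
- The arm moves only by the tool drive_tool, never from a script. Its argument "rows" is a list of rows, each a list of 6 numbers: the shift along the tool's x, y, z in mm, then the turn, a rotation vector about the tool's x, y, z in rad. In form: [[tx, ty, tz, wx, wy, wz], ...]. A call has 1 to 12 rows; each row is the pose to reach, as a shift and turn from the pose commanded when the call began, along the tool's axes at that moment; what a row does not reach only later rows make up. A row lasts 1/8 s, in which the tool goes at most 62.5 mm and 10.7 degrees, less where a joint would pass 70% of its speed; a pose out of reach is approached as far as the arm can. A call with a gripper value outside its range is refused whole. "jaw" is the closure, from 0 (fully open) to 1 (shut), set as the call begins (left out, the last holds). The fingers move at their own pace and stop on an object; "grip_force" is the grip in N (left out, the last holds). Time passes only in rows, so rows that repeat a pose let the fingers close. It gives the time, the measured TCP pose, the force and the opening at its end, in the units of the state.
- r.read_state(): the state, without advancing time (a new reading comes with each control period).
- r.snapshot(name): name is "scene" or "top" or "wrist"; returns (picture, depth): 480x640x3 uint8, blue, green, red; 480x640 float32, m along the optical axis (not along the pixel's ray), 0 where there is no reading.
- r.get_calibration(name): a dict with "fx", "fy", "cx", "cy" (pixels), "view" (4x4, takes a point from world to camera coordinates). Camera axes: x right, y up, looking along -z (the intrinsics and any distortion apply to the point x, -y, -z); pixel columns grow to the right and rows downward; lengths in m; the calibration is good to about 2 mm. A picture is of the moment at which its call begins: read the wrist's pose just before it. get_calibration takes no time and is no camera call; for the wrist camera it gives the pose at the moment of the call.
- r.hand_in(): hands the job in, once; it reports no verdict.
The state is a dict: "t": time; "joint_positions": joint angles; "joint_velocities": joint speeds; "joint_torque": joint torques, N m; "eef_pos": TCP position; "tcp_rot": TCP orientation; "wrist_force": force on the tool from outside, world axes, zero at the start; "wrist_torque": the same for the moment, N m; "gripper_width": finger opening in m.
Only numpy, scipy, OpenCV 4.12 (cv2) and the standard library are available. Lean on these libraries where they do the work, as an engineer would, in place of code of your own. Each camera call takes 0.05 s, during which the arm holds its last target. There are 200 camera calls.

## Working session

There is one attempt and no reset: what is moved stays moved. The work goes in short steps, Python scripts to look and compute and a tool call to move; the robot and the scene stay as the last step left them, time stands still between calls to the robot, and variables do not carry over. Pictures are saved under pics/ and viewed, about 8 in all and at most 12, crops included, and the job is handed in when it is done.

Besides the shell and the picture viewer there is one more tool, called after "Call:" as name(argument=value, ...), one argument or row to a line, values as JSON. drive_tool: Moves the arm, as the interface text tells. Its arguments: {"type":"object","properties":{"rows":{"type":"array"},"jaw":{"type":"number"},"grip_force":{"type":"number"}},"required":["rows"]}

```bash
mkdir -p pics; cat > h.py <<'E'
import numpy as np, cv2
from cell import r
def snap(n,f):
    c=r.get_calibration(n); p,d=r.snapshot(n); cv2.imwrite('pics/'+f+'.png',p); np.savez('pics/'+f+'.npz',d=d,view=c['view'],k=[c['fx'],c['fy'],c['cx'],c['cy']]); return p,d,c
def cloud(f):
    z=np.load('pics/'+f+'.npz'); d=z['d']; fx,fy,cx,cy=z['k']; v,u=np.mgrid[:480,:640]
    P=np.stack([(u-cx)/fx*d,-(v-cy)/fy*d,-d,np.ones_like(d)],-1)@np.linalg.inv(z['view']).T
    P[d==0]=np.nan; return P[...,:3]
E
python3 - <<'E'
from h import *
for n in('top','scene'):
    p,d,c=snap(n,n+'1'); print(n,{k:v for k,v in c.items() if k!='view'})
s=r.read_state(); print(s['t'],s['eef_pos'],s['tcp_rot'],s['wrist_force'],s['gripper_width'])
P=cloud('top1'); print(np.linalg.inv(np.load('pics/top1.npz')['view']).round(3))
for z0,z1 in((.099,.11),(.07,.1),(.05,.06)):
    m=((P[...,2]>z0)&(P[...,2]<z1)).astype(np.uint8)
    n,l,st,ce=cv2.connectedComponentsWithStats(m)
    for i in range(1,n):
        if st[i,4]>60: Q=P[l==i]; print(z0,st[i],ce[i].round(),Q.mean(0).round(4),Q.min(0).round(3),Q.max(0).round(3))
E
```

```text
top {'fx': 441.51943052300686, 'fy': 441.51943052300686, 'cx': 316.2849171841772, 'cy': 234.63058550571682}
scene {'fx': 496.2129890955535, 'fy': 496.2129890955535, 'cx': 316.7996437447578, 'cy': 234.0056063521106}
0.1 [0.25532241 0.51451622 0.2094459 ] [[ 4.44641879e-01  8.95707881e-01 -9.95457589e-04]
 [ 8.95706595e-01 -4.44642943e-01 -1.53259299e-03]
 [-1.81537881e-03 -2.10182901e-04 -9.99998330e-01]] [-0.14814087  1.03734143  0.98204198] 0.08536650696720222
[[-1.700e-02  9.830e-01 -1.850e-01  3.480e-01]
 [-1.000e+00 -1.700e-02  2.000e-03 -7.000e-03]
 [-1.000e-03  1.850e-01  9.830e-01  1.326e+00]
 [ 0.000e+00  0.000e+00  0.000e+00  1.000e+00]]
0.099 [318 257  19  20 253] [327. 266.] [ 0.4871 -0.0376  0.1032] [ 0.461 -0.063  0.099] [ 0.514 -0.013  0.109]
0.07 [  123    94   377    58 18769] [310. 122.] [0.9264 0.0023 0.0827] [ 0.847 -0.568  0.07 ] [1.011 0.57  0.099]
0.07 [505 206  16  35 170] [511. 224.] [ 0.6009 -0.5676  0.0853] [ 0.557 -0.591  0.07 ] [ 0.653 -0.56   0.1  ]
0.07 [142 235  26  25 161] [153. 246.] [0.5558 0.457  0.0789] [0.52  0.418 0.07 ] [0.59  0.49  0.087]
0.07 
[... 923 characters left out ...]
.092  0.05 ] [0.555 0.03  0.06 ]
0.05 [ 507  248  103   92 1259] [545. 309.] [ 0.361  -0.6539  0.057 ] [ 0.278 -0.831  0.05 ] [ 0.537 -0.565  0.06 ]
0.05 [404 256  29  30 592] [418. 271.] [ 0.4761 -0.3017  0.0548] [ 0.434 -0.344  0.05 ] [ 0.519 -0.26   0.06 ]
0.05 [307 266  44  27 650] [329. 280.] [ 0.4527 -0.0436  0.0554] [ 0.42  -0.104  0.05 ] [0.493 0.019 0.06 ]
0.05 [366 266  15  15 105] [373. 273.] [ 0.4713 -0.1702  0.0578] [ 0.451 -0.191  0.051] [ 0.491 -0.15   0.06 ]
0.05 [532 366  11  53  97] [537. 392.] [ 0.1381 -0.6074  0.0551] [ 0.07  -0.612  0.05 ] [ 0.206 -0.601  0.06 ]
0.05 [594 370  18  77 192] [603. 411.] [ 0.0859 -0.7826  0.055 ] [-0.003 -0.791  0.05 ] [ 0.192 -0.747  0.06 ]
```

View pics/top1.png

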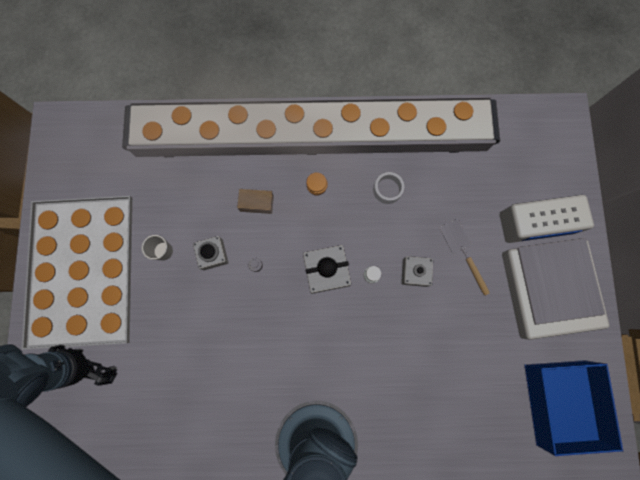

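View pics/scene1.png

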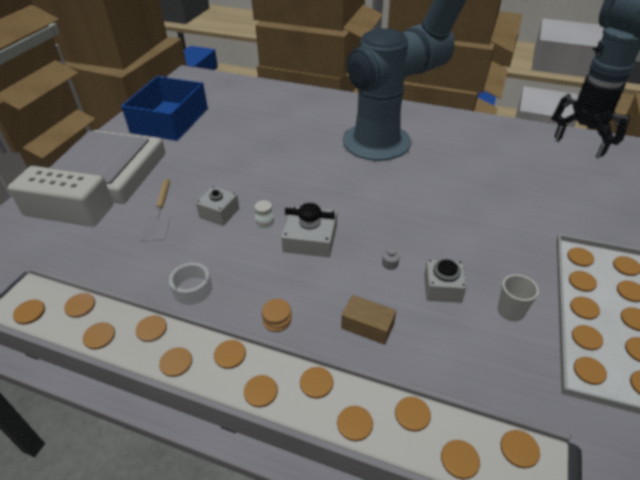

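Top view: stop box at px (327,267) with wings left/right, start (large button) at (209,252) on the left, jog at (419,271) on the right, the white jar at (373,273), and the weight at (255,266). I'll shut the fingers and go above the stop for a close look.

Call:
drive_tool(
  rows=[
    [-16,18,-2,0,0,0.04],
    [-43,50,-4,0,0,0.12],
    [-78,91,-8,0,0,0.22],
    [-117,136,-12,0,0,0.33],
    [-157,181,-16,0,0,0.44],
    [-196,227,-20,0,0,0.55],
    [-235,272,-24,0,0,0.66],
    [-274,317,-28,0,0,0.77],
    [-313,363,-32,0,0,0.88],
    [-348,403,-36,0,0,0.99],
    [-376,435,-39,0,0,1.07],
    [-391,453,-40,0,0,1.11],
  ],
  jaw=1,
)

```text
t: 1.6
eef_pos: [0.488, -0.0387, 0.25]
tcp_rot: [[1.0, -0.004, -0.0], [-0.004, -1.0, 0.0], [-0.0, -0.0, -1.0]]
wrist_force: [-0.8, -0.0, -0.2]
gripper_width: -0.0002
```

Call:
drive_tool(
  rows=[
    [0,0,0,0,0,0],
    [0,0,0,0,0,0],
    [0,0,0,0,0,0],
  ],
)

```text
t: 1.98
eef_pos: [0.487, -0.0356, 0.2502]
tcp_rot: [[1.0, 0.002, -0.0], [0.002, -1.0, 0.0], [-0.0, -0.0, -1.0]]
wrist_force: [-0.5, -0.0, 0.1]
gripper_width: 0.0004
```

```bash
python3 - <<'E'
from h import *
s=r.read_state(); print(s['t'],s['eef_pos'],s['tcp_rot'].round(3) if hasattr(s['tcp_rot'],'round') else s['tcp_rot'],s['wrist_force'],s['gripper_width'],s['joint_positions'])
p,d,c=snap('wrist','w1')
print(np.linalg.inv(c['view']).round(3))
P=cloud('w1')
m=((P[...,2]>.1)&(P[...,2]<.11)); print('head',m.sum(),np.nanmean(P[m],0) if m.any() else 0, P[m].min(0),P[m].max(0))
m=((P[...,2]>.086)&(P[...,2]<.097)); Q=P[m]; print(np.c_[Q.min(0),Q.max(0)].round(3))
E
```

```text
1.975 [ 0.48703527 -0.03557485  0.25021873] [[ 1.     0.002 -0.   ]
 [ 0.002 -1.     0.   ]
 [-0.    -0.    -1.   ]] [-0.54640218 -0.01325141  0.1323156 ] 0.0004412418055571314 [-1.16373515e+01  1.10105888e+01 -3.89718453e+00  7.51223857e+01
  1.71802779e-02  7.82659220e+01]
[[ 1.    -0.     0.     0.486]
 [ 0.     0.95   0.312  0.045]
 [-0.001 -0.312  0.95   0.413]
 [ 0.     0.     0.     1.   ]]
head 2336 [ 0.48610012 -0.03779396  0.10251722] [ 0.46273281 -0.06200944  0.1000004 ] [ 0.50978305 -0.01353     0.10653708]
[[ 0.457  0.516]
 [-0.099  0.023]
 [ 0.086  0.097]]
```

View pics/w1.png

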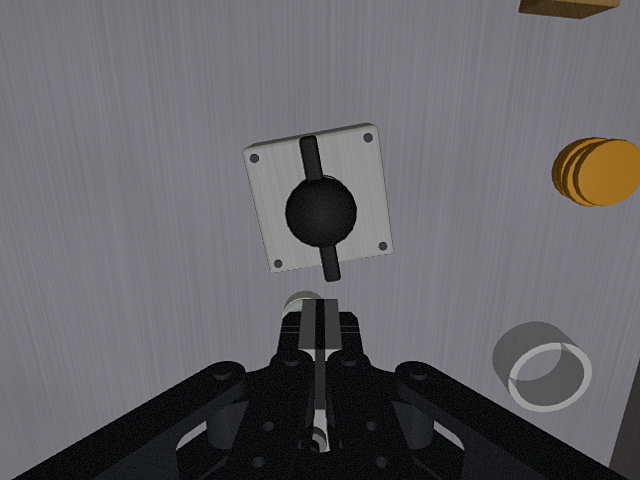

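The wrist view looks down with image-right = +x and image-up = +y. The head is at (321,211), wing_a at (308,137) and wing_b at (332,280).

```bash
python3 - <<'E'
from h import *
P=cloud('w1')
m=((P[...,2]>.086)&(P[...,2]<.097)); Q=P[m]; c=np.array([.4862,-.0378])
D=Q[:,:2]-c; R=np.hypot(*D.T); k=(R>36)|(R>.036); D=D[k]
for s in(1,-1):
    E=D[D[:,1]*s>0]; t=E.mean(0); print(len(E),t,np.degrees(np.arctan2(t[1],t[0])),np.hypot(*E.T).max(), c+.062*t/np.hypot(*t), Q[:,2][k].mean())
# start from the top view
T=cloud('top1'); m=np.zeros(T.shape[:2],bool); m[230:275,185:235]=1
Q=T[m&(T[...,2]>.065)&(T[...,2]<.08)]; print('start',Q.mean(0),Q.min(0),Q.max(0))
Q=T[m&(T[...,2]>.05)&(T[...,2]<.06)]; print('box',(Q.min(0)+Q.max(0))/2)
s=r.read_state();print(s['eef_pos'],s['wrist_force'])
E
```

```text
588 [-0.00865004  0.04782462] 100.25225525182667 0.06115419337031366 [0.4751651  0.02321009] 0.0916111868439072
453 [ 0.00847662 -0.04782936] -79.9500347941449 0.06207388771540457 [ 0.49701943 -0.09884867] 0.0916111868439072
start [0.54072981 0.30262804 0.07313065] [0.51206561 0.27433512 0.06543558] [0.57130517 0.33240415 0.07996075]
box [0.54123369 0.30372534 0.05509762]
[ 0.48714367 -0.03561179  0.25027896] [ 0.48463679 -0.16498161 -0.09034986]
```

Call:
drive_tool(
  rows=[
    [0,1,15,0,0,0],
    [-1,2,40,0,0,0],
    [-1,2,75,0,0,0],
    [-1,2,105,0,0,0],
    [-1,2,125,0,0,0],
    [-1,2,135,0,0,0],
    [-1,2,135,0,0,0],
    [-1,2,135,0,0,0],
  ],
)

```text
t: 3.02
eef_pos: [0.4873, -0.0386, 0.1163]
tcp_rot: [[1.0, 0.0, 0.002], [0.0, -1.0, -0.0], [0.002, 0.0, -1.0]]
wrist_force: [-0.2, -0.1, 0.8]
gripper_width: -0.0002
```

Call:
drive_tool(
  rows=[
    [0,0,3,0,0,0],
    [0,0,6,0,0,0],
    [0,0,9,0,0,0],
    [0,0,12,0,0,0],
    [0,0,14,0,0,0],
    [0,0,14,0,0,0],
    [0,0,14,0,0,0],
  ],
)

```text
t: 3.9
eef_pos: [0.4866, -0.0386, 0.1013]
tcp_rot: [[1.0, -0.0, 0.0], [-0.0, -1.0, 0.0], [0.0, -0.0, -1.0]]
wrist_force: [-0.8, -0.5, 0.5]
gripper_width: -0.0001
```

Call:
drive_tool(
  rows=[
    [0,0,1.5,0,0,0],
    [0,0,3,0,0,0],
    [0,0,3,0,0,0],
    [0,0,3,0,0,0],
  ],
)

```text
t: 4.4
eef_pos: [0.4865, -0.0386, 0.0983]
tcp_rot: [[1.0, -0.0, -0.0], [-0.0, -1.0, 0.0], [-0.0, -0.0, -1.0]]
wrist_force: [0.3, -0.4, -0.7]
gripper_width: -0.0002
```

Call:
drive_tool(
  rows=[
    [0,0,1.5,0,0,0],
    [0,0,3,0,0,0],
    [0,0,3,0,0,0],
    [0,0,3,0,0,0],
  ],
)

```text
t: 4.9
eef_pos: [0.4866, -0.0386, 0.0953]
tcp_rot: [[1.0, 0.0, 0.0], [0.0, -1.0, 0.0], [0.0, -0.0, -1.0]]
wrist_force: [-0.4, -0.5, -0.3]
gripper_width: 0.0
```

No force felt yet, so I'll look.

```bash
python3 - <<'E'
from h import *
p,d,c=snap('scene','s2'); cv2.imwrite('pics/s2c.png',cv2.resize(p[130:290,220:420],None,fx=4,fy=4,interpolation=2)[:600])
p,d,c=snap('wrist','w2'); P=cloud('w2')
for v,u in((180,320),(200,320)): print(P[v,u])
s=r.read_state();print(s['wrist_force'],s['eef_pos'],s['joint_torque'])
E
```

```text
[0.48546078 0.0062806  0.0540237 ]
[0.4854312  0.00393439 0.08938984]
[0.29426813 0.90300794 0.02196458] [ 0.48662947 -0.03859264  0.09533172] [ 5.55568422e-04 -3.84767997e+01  2.43152475e+01  2.43677379e-03
  2.03862796e-04  4.29037499e-06]
```

View pics/s2c.png

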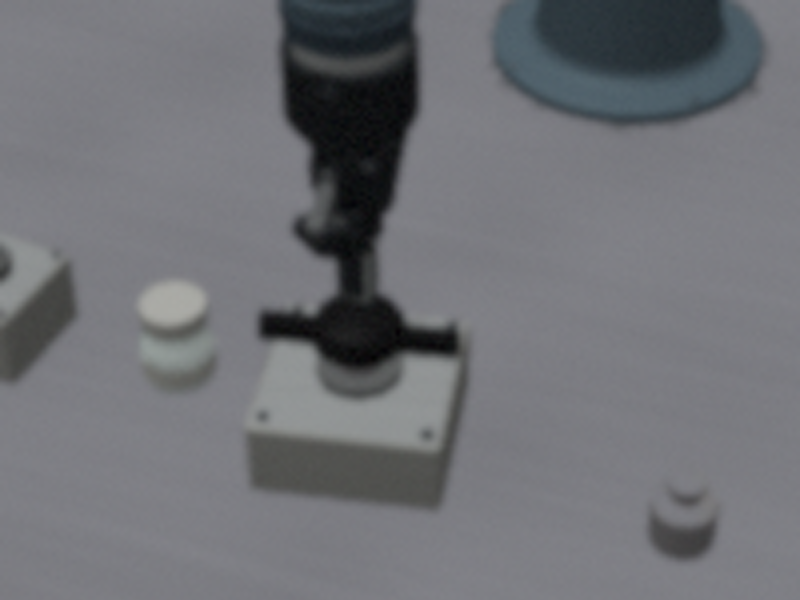

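View pics/w2.png

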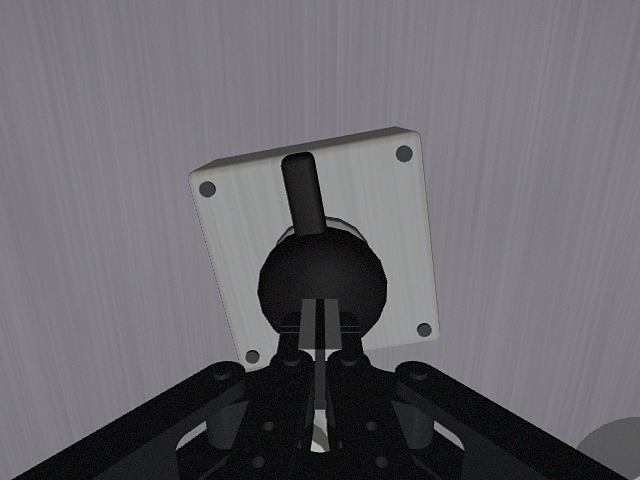

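Scene crop: the shut fingertips are on the head, nearly over its centre. Wrist view: wing_a at (302,190), head at (322,285). I'll check the wing height against the earlier 93 mm.

```bash
python3 - <<'E'
from h import *
P=cloud('w2'); print('wing',np.nanmedian(P[165:215,292:310].reshape(-1,3),0), 'box',np.nanmedian(P[240:300,400:420].reshape(-1,3),0), 'head',[P[250,322],P[270,330],P[285,290]],'finger',[P[305,310],P[305,332],P[340,310]])
P=cloud('w1'); print('wing0',np.nanmedian(P[142:170,304:314].reshape(-1,3),0),'box',np.nanmedian(P[190:230,370:380].reshape(-1,3),0))
s=r.read_state();print(s['wrist_force'],s['eef_pos'],s['t'])
E
```

```text
wing [0.47734014 0.00890695 0.0920026 ] box [ 0.53396359 -0.04248755  0.05402813] head [array([ 0.48623454, -0.01526946,  0.09858267]), array([ 0.48949415, -0.02219979,  0.10359043]), array([ 0.47275094, -0.02979293,  0.10166088])] finger [array([ 0.48168221, -0.02786038,  0.12346968]), array([ 0.48974774, -0.02725374,  0.12466255]), array([ 0.48221654, -0.02783221,  0.147034  ])]
wing0 [0.47686952 0.00815536 0.09198831] box [ 0.53541907 -0.04419086  0.05410724]
[0.29426813 0.90300794 0.02196458] [ 0.48662947 -0.03859264  0.09533172] 5.0
```

```bash
python3 - <<'E'
from h import *
P=cloud('w2')
for v in range(284,350,4): print(v,P[v,310].round(4),P[v,330].round(4),P[v,290].round(4))
p=cv2.imread('pics/w2.png'); cv2.imwrite('pics/w2c.png',cv2.convertScaleAbs(cv2.resize(p[250:400,230:415],None,fx=4,fy=4,interpolation=2),alpha=2.5,beta=20))
E
```

```text
284 [ 0.4812 -0.0282  0.1042] [ 0.4896 -0.0289  0.1027] [ 0.4729 -0.0283  0.1039]
288 [ 0.4812 -0.031   0.102 ] [ 0.4895 -0.0301  0.104 ] [ 0.4729 -0.0298  0.1045]
292 [ 0.4812 -0.0322  0.1034] [ 0.4895 -0.0319  0.1041] [ 0.4729 -0.0317  0.1044]
296 [ 0.4812 -0.0342  0.1032] [ 0.4895 -0.0334  0.1047] [ 0.4727 -0.0345  0.1025]
300 [ 0.4816 -0.0273  0.1205] [ 0.4891 -0.0274  0.1203] [ 0.4727 -0.0359  0.1034]
304 [ 0.4817 -0.0271  0.1241] [ 0.489  -0.0271  0.1242] [ 0.4727 -0.0379  0.1031]
308 [ 0.4818 -0.0268  0.1278] [ 0.489  -0.0274  0.1267] [ 0.4727 -0.0391  0.1044]
312 [ 0.4818 -0.0272  0.1301] [ 0.4889 -0.027   0.1304] [ 0.4742 -0.0313  0.1224]
316 [ 0.4819 -0.0275  0.1324] [ 0.4888 -0.0272  0.1329] [ 0.4744 -0.0312  0.1257]
320 [ 0.482  -0.0275  0.1352] [ 0.4888 -0.0272  0.1357] [ 0.4745 -0.0315  0.1279]
324 [ 0.482  -0.0276  0.1376] [ 0.4887 -0.0273  0.1381] [ 0.4747 -0.0317  0.1305]
328 [ 0.4821 -0.0278  0.1399] [ 0.4886 -0.0273  0.1407] [ 0.475  -0.0311  0.1343]
332 [ 0.4822 -0.0264  0.1446] [ 0.4886 -0.0275  0.1429] [ 0.4751 -0.0319  0.1356]
336 [ 0.4822 -0.0272  0.1458] [ 0.4885 -0.0271  0.1459] [ 0.4753 -0.0313  0.139 ]
340 [ 0.4822 -0.0278  0.147 ] [ 0.4885 -0.0275  0.1476] [ 0.4755 -0.0312  0.1416]
344 [ 0.4823 -0.027   0.1506] [ 0.4884 -0.028   0.1491] [ 0.4757 -0.0309  0.1445]
348 [ 0.4823 -0.0272  0.1524] [ 0.4884 -0.0274  0.1521] [ 0.4758 -0.0315  0.1459]
```

View pics/w2c.png

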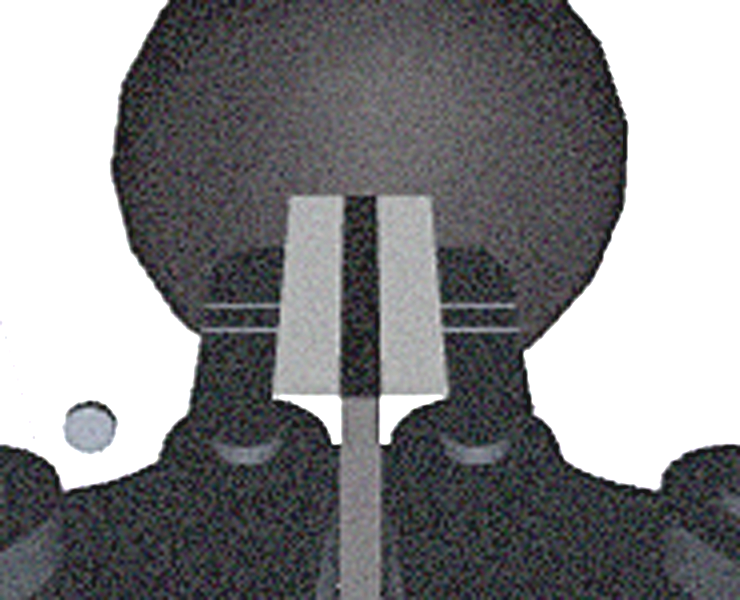

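The crop shows the actual tip ends at z≈0.119, about 24 mm behind the nominal TCP. The head has not moved, so I'll carry on down in small steps guided by force.

Call:
drive_tool(
  rows=[
    [0,0,2,0,0,0],
    [0,0,4,0,0,0],
    [0,0,6,0,0,0],
    [0,0,8,0,0,0],
    [0,0,10,0,0,0],
    [0,0,10,0,0,0],
  ],
)

```text
t: 5.75
eef_pos: [0.4864, -0.0385, 0.0851]
tcp_rot: [[1.0, 0.0, -0.0], [0.0, -1.0, 0.0], [-0.0, -0.0, -1.0]]
wrist_force: [0.5, 0.7, 0.5]
gripper_width: -0.0002
```

Call:
drive_tool(
  rows=[
    [0,0,1.5,0,0,0],
    [0,0,3,0,0,0],
    [0,0,4.5,0,0,0],
    [0,0,6,0,0,0],
    [0,0,6,0,0,0],
  ],
)

```text
t: 6.38
eef_pos: [0.4869, -0.0387, 0.08]
tcp_rot: [[1.0, -0.0, 0.001], [-0.0, -1.0, -0.0], [0.001, 0.0, -1.0]]
wrist_force: [-1.0, 0.3, 4.6]
gripper_width: -0.0
```

Call:
drive_tool(
  rows=[
    [0,0,1.5,0,0,0],
    [0,0,3,0,0,0],
    [0,0,4.5,0,0,0],
    [0,0,6,0,0,0],
    [0,0,7,0,0,0],
    [0,0,7,0,0,0],
  ],
)

```text
t: 7.12
eef_pos: [0.4872, -0.0387, 0.0736]
tcp_rot: [[1.0, 0.0, 0.002], [0.0, -1.0, -0.0], [0.002, 0.0, -1.0]]
wrist_force: [-3.5, 0.7, 13.9]
gripper_width: 0.0001
```

Call:
drive_tool(
  rows=[
    [0,0,1,0,0,0],
    [0,0,2,0,0,0],
    [0,0,3,0,0,0],
    [0,0,3,0,0,0],
  ],
)

```text
t: 7.62
eef_pos: [0.488, -0.0388, 0.0733]
tcp_rot: [[1.0, 0.0, 0.004], [0.0, -1.0, -0.001], [0.004, 0.001, -1.0]]
wrist_force: [-10.2, 1.2, 33.4]
gripper_width: -0.0002
```

Bottomed (33 N, firmer than I wanted). Lifting off.

Call:
drive_tool(
  rows=[
    [0,0,-3,0,0,0],
    [0,0,-8,0,0,0],
    [0,0,-18,0,0,0],
    [0,0,-33,0,0,0],
    [0,0,-50,0,0,0],
    [0,0,-60,0,0,0],
    [0,0,-60,0,0,0],
    [0,0,-60,0,0,0],
  ],
)

```text
t: 8.62
eef_pos: [0.4861, -0.0385, 0.1287]
tcp_rot: [[1.0, 0.0, -0.001], [0.0, -1.0, 0.0], [-0.001, -0.0, -1.0]]
wrist_force: [-0.3, -0.5, -0.4]
gripper_width: -0.0002
```

```bash
python3 - <<'E'
from h import *
s=r.read_state();print(s['wrist_force'],s['eef_pos'],s['t'])
p,d,c=snap('wrist','w3'); P=cloud('w3')
M=P[...,2]; m=(abs(P[...,0]-.477)<.004)&(abs(P[...,1]-.008)<.01); print('wing z',np.nanmedian(M[m])); 
m=(abs(P[...,0]-.486)<.03)&(abs(P[...,1]+.0378)<.03)&(M<.11); print('head z',np.nanpercentile(M[m],[50,95]))
m=(M>.078)&(M<.09); D=P[m][:,:2]-[.4862,-.0378]; R=np.hypot(*D.T); D=D[(R>.036)&(R<.066)&(D[:,1]>0)]; t=D.mean(0); print(len(D),np.degrees(np.arctan2(t[1],t[0])))
E
```

```text
[-0.27497978 -0.5043665  -0.37899235] [ 0.48612247 -0.03848228  0.12867272] 8.625
wing z 0.08476196608060375
head z [0.09267935 0.09681347]
1370 100.03059605123363
```

Latched: head top is at 0.097 and wing top at 0.085. Now to wing_a's −x side.

Call:
drive_tool(
  rows=[
    [-8,-7,0,0,0,-0.03],
    [-24,-21,0,0,0,-0.08],
    [-40,-36,0,0,0,-0.13],
    [-48,-43,0,0,0,-0.17],
    [-48,-43,0,0,0,-0.17],
    [-48,-43,15,0,0,-0.17],
    [-48,-43,40,0,0,-0.17],
    [-48,-43,62,0,0,-0.17],
    [-48,-43,74,0,0,-0.17],
    [-48,-43,79,0,0,-0.17],
    [-48,-43,79,0,0,-0.17],
    [-48,-43,79,0,0,-0.17],
  ],
)

```text
t: 10.18
eef_pos: [0.4394, 0.0043, 0.051]
tcp_rot: [[0.986, 0.169, 0.002], [0.169, -0.986, -0.0], [0.001, 0.0, -1.0]]
wrist_force: [-0.0, -0.7, -0.1]
gripper_width: 0.0
```

```bash
python3 - <<'E'
from h import *
s=r.read_state();print(s['wrist_force'],s['eef_pos'],s['tcp_rot'],s['t'])
p,d,c=snap('wrist','w4')
R=np.array(s['tcp_rot']); print('axis in tool',R.T@(np.array([.4862,-.0378,0])-s['eef_pos']))
a=np.array([23,50])
for al in np.arange(.1,.91,.1):
    c_,s_=np.cos(al),np.sin(al); print(al.round(2),(a-np.array([[c_,-s_],[s_,c_]])@a).round(1))
E
```

```text
[-0.02624045 -0.6768114  -0.07778225] [0.4393919  0.00430115 0.0510012 ] [[ 9.85592131e-01  1.69132668e-01  1.51366092e-03]
 [ 1.69133044e-01 -9.85593222e-01 -1.22761657e-04]
 [ 1.47109094e-03  3.77003002e-04 -9.99998847e-01]] 10.175
axis in tool [0.03893797 0.04939216 0.05107716]
0.1 [ 5.1 -2. ]
0.2 [10.4 -3.6]
0.3 [15.8 -4.6]
0.4 [21.3 -5. ]
0.5 [26.8 -4.9]
0.6 [32.2 -4.3]
0.7 [37.6 -3.1]
0.8 [42.8 -1.3]
0.9 [47.9  0.9]
```

View pics/w4.png

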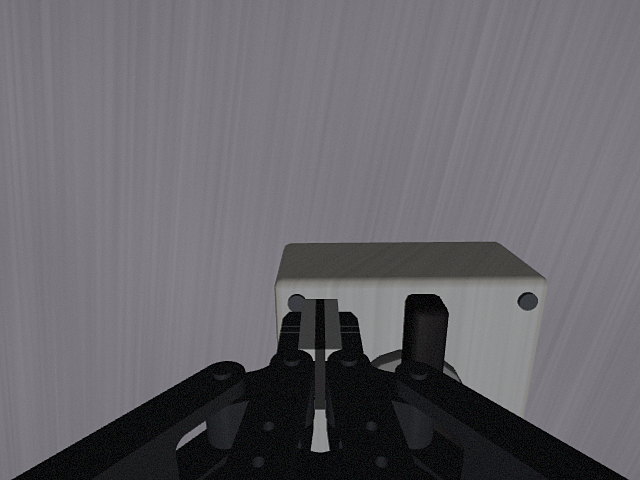

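Wrist view: the fingertip (300–358, 300–330) is beside wing_a (425,320), with the tip over the box edge. I'll check that the linkage clears the wing and head.

```bash
python3 - <<'E'
from h import *
s=r.read_state();R=np.array(s['tcp_rot'])
P=cloud('w4'); T=(P-s['eef_pos'])@R
for (u0,u1,v0,v1) in((282,300,316,345),(340,358,316,345),(338,360,355,370),(395,440,365,385),(440,520,380,430)):
    Q=T[v0:v1,u0:u1].reshape(-1,3); Q=Q[Q[:,2]<-.02] ; print((u0,v0),len(Q),(Q.min(0)*1e3).round(),(Q.max(0)*1e3).round(), 'maxz world',(P[v0:v1,u0:u1,2].min()).round(3))
print('wing z',P[310:330,415:430].mean((0,1)),(T[310:330,415:430].mean((0,1))*1e3).round(1),(T[325,404]*1e3).round(1),(T[325,402]*1e3).round(1),(T[325,407]*1e3).round(1))
E
```

```text
(282, 316) 516 [-15. -12. -55.] [ -8.  -6. -29.] maxz world nan
(340, 316) 517 [  5. -12. -56.] [ 12.  -6. -28.] maxz world nan
(338, 355) 330 [  4. -15. -70.] [ 10. -11. -62.] maxz world 0.113
(395, 365) 889 [ 19. -15. -76.] [ 44.  14. -33.] maxz world nan
(440, 380) 2797 [ 27. -14. -91.] [ 45.  32. -42.] maxz world nan
wing z [nan nan nan] [nan nan nan] [ 31.4   0.2 -23.4] [35.3 12.  -3.2] [ 31.6  -2.3 -27.7]
```

Call:
drive_tool(
  rows=[
    [3,0,0,0,0,0],
    [8,0,0,0,0,0],
    [13,0,0,0,0,0],
    [16,0,0,0,0,0],
    [16,0,0,0,0,0],
    [16,0,0,0,0,0],
  ],
)

```text
t: 10.98
eef_pos: [0.4542, 0.0072, 0.0502]
tcp_rot: [[0.986, 0.169, -0.0], [0.169, -0.986, 0.0], [-0.0, -0.0, -1.0]]
wrist_force: [0.4, 0.5, -1.1]
gripper_width: -0.0001
```

Call:
drive_tool(
  rows=[
    [2.5,-1,0,0,0,0.05],
    [5.1,-2,0,0,0,0.1],
    [7.7,-2.8,0,0,0,0.15],
    [10.4,-3.6,0,0,0,0.2],
    [13.1,-4.1,0,0,0,0.25],
    [15.8,-4.6,0,0,0,0.3],
    [15.8,-4.6,0,0,0,0.3],
  ],
)

```text
t: 11.85
eef_pos: [0.4688, 0.0145, 0.0502]
tcp_rot: [[0.992, -0.129, -0.0], [-0.129, -0.992, 0.0], [-0.001, -0.0, -1.0]]
wrist_force: [0.4, 1.0, -0.4]
gripper_width: -0.0
```

```bash
cat > st.py <<'E'
from h import *
import sys
s=r.read_state();R=np.array(s['tcp_rot']);print(s['t'],s['wrist_force'].round(1) if hasattr(s['wrist_force'],'round') else s['wrist_force'],s['eef_pos']); print('axis in tool',(R.T@(np.array([.4862,-.0378,0])-s['eef_pos'])*1e3).round(1),'yaw',np.degrees(np.arctan2(R[1,0],R[0,0])))
p,d,c=snap('top',sys.argv[1]); P=cloud(sys.argv[1]); 
D=P[...,:2]-[.4862,-.0378]; Rr=np.hypot(D[...,0],D[...,1]); m=(P[...,2]>.072)&(P[...,2]<.098)&(Rr>.038)&(Rr<.066)&(D[...,1]<0)
t=D[m].mean(0); print('wing_b',m.sum(),np.degrees(np.arctan2(t[1],t[0])),'z',np.median(P[m][:,2]), 'head',np.percentile(P[Rr<.02][:,2],[10,50,90]))
E
python3 st.py t2
```

```text
11.85 [ 0.4  1.  -0.4] [0.46882643 0.01447893 0.0501769 ]
axis in tool [24.  49.6 50.2] yaw -7.407287394795964
wing_b 48 -91.38897620817802 z 0.08497831690257185 head [0.09685891 0.5558301  0.56786373]
```

Call:
drive_tool(
  rows=[
    [2.5,-1,0,0,0,0.05],
    [5.1,-2.1,0,0,0,0.1],
    [7.7,-3,0,0,0,0.15],
    [10.3,-3.8,0,0,0,0.2],
    [13,-4.4,0,0,0,0.25],
    [15.7,-4.9,0,0,0,0.3],
    [18.4,-5.2,0,0,0,0.35],
    [21.2,-5.4,0,0,0,0.4],
    [26.7,-5.4,0,0,0,0.5],
    [31.1,-5,0,0,0,0.58],
    [31.1,-5,0,0,0,0.58],
    [31.1,-5,0,0,0,0.58],
  ],
)

```text
t: 13.4
eef_pos: [0.5003, 0.0154, 0.0502]
tcp_rot: [[0.759, -0.651, -0.0], [-0.651, -0.759, 0.0], [-0.0, -0.0, -1.0]]
wrist_force: [-0.5, 0.7, 0.7]
gripper_width: -0.0001
```

```bash
python3 st.py t3
```

```text
13.4 [-0.5  0.7  0.7] [0.50031954 0.01539055 0.05023497]
axis in tool [23.9 49.6 50.2] yaw -40.595644580220814
wing_b 42 -124.35172103149549 z 0.0923585277214708 head [0.10308055 0.5452326  0.58039163]
```

It has sprung out (wing z 0.092, turned 0.775 rad). Going back along the arc so the head turns home.

Call:
drive_tool(
  rows=[
    [-3.5,1.9,0,0,0,-0.07],
    [-7.1,4.1,0,0,0,-0.15],
    [-13.6,9.3,0,0,0,-0.3],
    [-19.2,15.4,0,0,0,-0.45],
    [-23.8,22.2,0,0,0,-0.6],
    [-27.4,29.7,0,0,0,-0.75],
    [-29.8,37.6,0,0,0,-0.9],
    [-29.8,37.6,0,0,0,-0.9],
  ],
)

```text
t: 14.45
eef_pos: [0.4531, 0.0059, 0.0504]
tcp_rot: [[0.982, 0.187, -0.0], [0.187, -0.982, -0.0], [-0.0, 0.0, -1.0]]
wrist_force: [-0.5, 0.6, -0.2]
gripper_width: -0.0001
```

Call:
drive_tool(
  rows=[
    [-4,0,0,0,0,0],
    [-12,0,0,0,0,0],
    [-18,0,0,0,0,0],
    [-20,0,-8,0,0,0],
    [-20,0,-25,0,0,0],
    [-20,0,-50,0,0,0],
    [-20,0,-75,0,0,0],
    [-20,0,-90,0,0,0],
    [-20,0,-90,0,0,0],
  ],
)

```text
t: 15.58
eef_pos: [0.4353, 0.0022, 0.1419]
tcp_rot: [[0.982, 0.189, 0.004], [0.189, -0.982, -0.0], [0.003, 0.001, -1.0]]
wrist_force: [0.1, -0.7, -0.3]
gripper_width: -0.0001
```

```bash
python3 st.py t4; python3 - <<'E'
from h import *
s=r.read_state();R=np.array(s['tcp_rot']);print(R.T@(np.array([.541,.303,.15])-s['eef_pos']))
E
```

```text
15.575 [ 0.1 -0.7 -0.3] [0.43529711 0.00220965 0.14186708]
axis in tool [ 41.9  48.7 142.1] yaw 10.88116560803887
wing_b 18 -79.87364880697346 z 0.09148793891532059 head [0.62476157 0.63310997 0.64016484]
[ 0.16137015 -0.27519266 -0.0089914 ]
```

The head is back at rest (wing_b −79.9°, button out). Now to the start button.

Call:
drive_tool(
  rows=[
    [8,-13,-2,0,0,0],
    [28,-48,-5,0,0,0],
    [55,-95,-8,0,0,0],
    [85,-145,-10,0,0,0],
    [115,-195,-10,0,0,0],
    [140,-240,-10,0,0,0],
    [156,-266,-10,0,0,0],
    [161,-275,-10,0,0,0],
    [161,-275,-10,0,0,0],
    [161,-275,-10,0,0,0],
  ],
)

```text
t: 16.88
eef_pos: [0.5396, 0.3018, 0.1502]
tcp_rot: [[0.982, 0.188, -0.001], [0.188, -0.982, -0.001], [-0.001, 0.0, -1.0]]
wrist_force: [0.2, 0.6, 0.5]
gripper_width: -0.0003
```

```bash
python3 - <<'E'
from h import *
s=r.read_state();R=np.array(s['tcp_rot']);print(s['t'],s['eef_pos'],s['wrist_force'])
p,d,c=snap('wrist','w5');P=cloud('w5')
m=(P[...,2]>.07)&(P[...,2]<.076)&(np.hypot(P[...,0]-.541,P[...,1]-.303)<.04); Q=P[m]; b=(Q.min(0)+Q.max(0))/2; print(m.sum(),Q.min(0),Q.max(0),b)
m=(P[...,2]>.05)&(P[...,2]<.06); Q=P[m]; print('box',(Q.min(0)+Q.max(0))/2)
print(R.T@(b-s['eef_pos']))
E
```

```text
16.875 [0.53955878 0.30177519 0.15015707] [0.18865975 0.61679167 0.48496795]
1938 [0.51866902 0.28264318 0.07003935] [0.56206097 0.32546606 0.07599989] [0.540365   0.30405462 0.07301962]
box [0.61068511 0.29550853 0.05499854]
[ 0.00128624 -0.0021244   0.07713537]
```

View pics/w5.png

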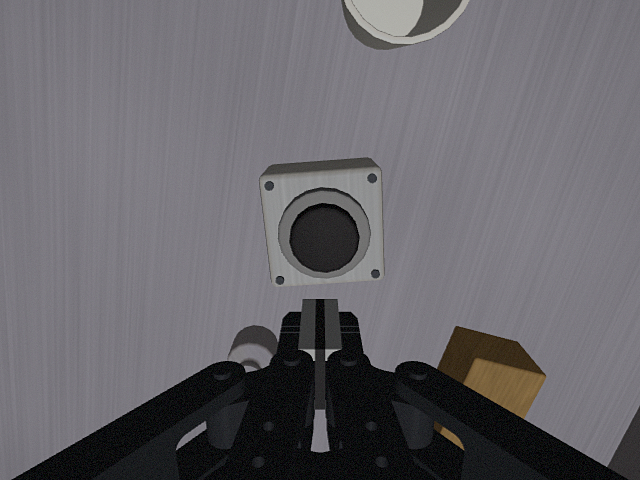

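Wrist view: the large button is centred at (324,238) in its ring, matching the estimate. Descending.

Call:
drive_tool(
  rows=[
    [1,-1,10,0,0,0],
    [1,-2,30,0,0,0],
    [1,-2,55,0,0,0],
    [1,-2,75,0,0,0],
    [1,-2,88,0,0,0],
    [1,-2,93,0,0,0],
    [1,-2,93,0,0,0],
  ],
)

```text
t: 17.8
eef_pos: [0.5407, 0.3049, 0.0574]
tcp_rot: [[0.982, 0.189, 0.0], [0.189, -0.982, 0.0], [0.0, -0.0, -1.0]]
wrist_force: [0.3, 0.2, 0.1]
gripper_width: 0.0002
```

Call:
drive_tool(
  rows=[
    [0,0,2,0,0,0],
    [0,0,4,0,0,0],
    [0,0,6,0,0,0],
    [0,0,8,0,0,0],
    [0,0,9.5,0,0,0],
    [0,0,11,0,0,0],
    [0,0,11,0,0,0],
    [0,0,11,0,0,0],
  ],
)

```text
t: 18.8
eef_pos: [0.5417, 0.3054, 0.0498]
tcp_rot: [[0.982, 0.189, 0.003], [0.189, -0.982, 0.001], [0.004, -0.001, -1.0]]
wrist_force: [-3.9, -1.9, 20.8]
gripper_width: -0.0004
```

```bash
python3 - <<'E'
from h import *
s=r.read_state();print(s['t'],s['eef_pos'],s['wrist_force'],s['wrist_torque'])
p,d,c=snap('wrist','w6');P=cloud('w6')
R=np.hypot(P[...,0]-.5404,P[...,1]-.304)
for a,b in((0,.012),(.012,.02),(.023,.027),(.035,.045)):
    m=(R>a)&(R<b)&(P[...,2]<.08); print(a,m.sum(),np.percentile(P[m][:,2],[10,50,90]).round(4) if m.any() else 0)
Q=cv2.resize(p[200:420,200:440],None,fx=3,fy=2.7,interpolation=2); cv2.imwrite('pics/w6c.png',cv2.convertScaleAbs(Q,alpha=2,beta=20))
E
```

```text
18.8 [0.54166162 0.30544294 0.04977888] [-3.9327688  -1.94615783 20.77446583] [-0.49199207  1.04211475  0.00907033]
0 213 [0.0691 0.0699 0.0778]
0.012 2979 [0.0691 0.0699 0.0757]
0.023 2608 [0.0653 0.066  0.0668]
0.035 10282 [0.0145 0.0535 0.0546]
```

View pics/w6c.png

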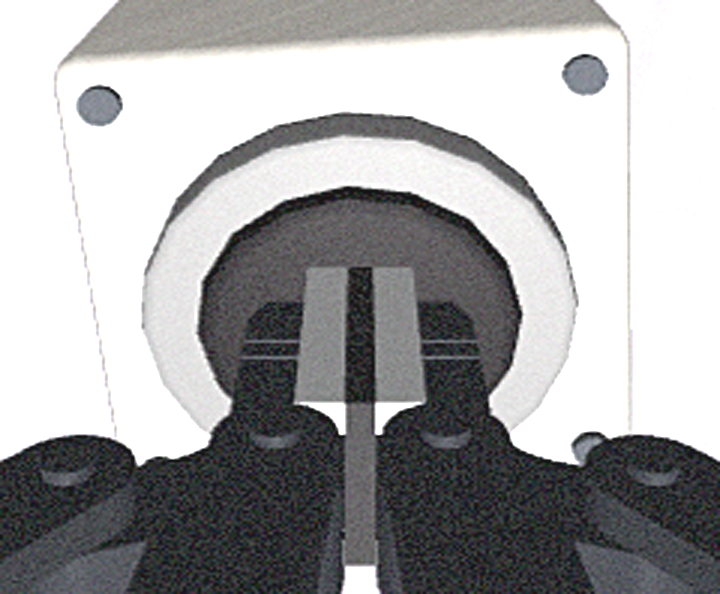

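The tip is well inside the button, which is only about 3 mm in so far. I'll hold and see whether it sinks further.

Call:
drive_tool(
  rows=[
    [0,0,0,0,0,0],
    [0,0,0,0,0,0],
    [0,0,0,0,0,0],
    [0,0,0,0,0,0],
  ],
)

```text
t: 19.35
eef_pos: [0.5417, 0.3054, 0.0498]
tcp_rot: [[0.982, 0.189, 0.003], [0.189, -0.982, 0.001], [0.004, -0.001, -1.0]]
wrist_force: [-5.1, -1.9, 21.1]
gripper_width: 0.0003
```

```bash
cat > bt.py <<'E'
from h import *
import sys
s=r.read_state();print(s['t'],s['eef_pos'],s['wrist_force'],s['wrist_torque'])
f=sys.argv[1];snap('wrist',f);P=cloud(f)
R=np.hypot(P[...,0]-.5404,P[...,1]-.304); q=lambda a,b:P[(R>a)&(R<b)&(P[...,2]<.073+.004)][:,2]
print('button',np.median(q(.012,.019)),'ring',np.median(q(.0235,.027)))
E
python3 bt.py w7
python3 - <<'E'
from h import *
P=cloud('w5');R=np.hypot(P[...,0]-.5404,P[...,1]-.304)
for a,b in((0,.012),(.012,.019),(.0235,.027)): print('before',np.median(P[(R>a)&(R<b)][:,2]))
E
```

```text
19.35 [0.54165213 0.30543896 0.04979422] [-5.09633003 -1.85859484 21.05215906] [-0.56040778  1.04532797  0.01355579]
button 0.06990582166135018 ring 0.06604591417429129
before 0.20802484087001827
before 0.2276476192546104
before 0.2264026777974062
```

```bash
python3 - <<'E'
from h import *
P=cloud('w7')
for v in range(286,314,3): print(v,[P[v,u].round(4).tolist() for u in (285,310,330,354)])
P=cloud('w5')
for u,v in((324,238),(324,255),(300,250),(345,240),(285,238),(365,235)): print('before',P[v,u].round(4))
E
```

```text
286 [[0.5244, 0.3168, 0.0689], [0.5339, 0.3193, 0.0703], [0.5414, 0.3205, 0.0699], [0.5505, 0.3221, 0.0696]]
289 [[0.5246, 0.3156, 0.069], [0.5341, 0.3181, 0.0704], [0.5416, 0.3194, 0.0702], [0.5509, 0.3206, 0.069]]
292 [[0.5249, 0.3145, 0.0693], [0.5344, 0.3163, 0.0693], [0.5419, 0.3182, 0.0702], [0.5511, 0.3195, 0.0694]]
295 [[0.5251, 0.3131, 0.0689], [0.5346, 0.3155, 0.0702], [0.5422, 0.3167, 0.0697], [0.5513, 0.3186, 0.0701]]
298 [[0.5253, 0.3122, 0.0697], [0.5348, 0.3141, 0.0699], [0.5424, 0.3158, 0.0704], [0.5518, 0.3168, 0.0689]]
301 [[0.5255, 0.3111, 0.07], [0.5347, 0.3153, 0.0749], [0.5419, 0.3173, 0.0761], [0.552, 0.3157, 0.0694]]
304 [[0.5257, 0.3096, 0.0696], [0.5347, 0.3157, 0.078], [0.5418, 0.3173, 0.0785], [0.5523, 0.3143, 0.0689]]
307 [[0.5259, 0.3083, 0.0697], [0.5346, 0.3162, 0.0813], [0.5418, 0.317, 0.0803], [0.5525, 0.3134, 0.0697]]
310 [[0.5261, 0.3072, 0.0699], [0.5348, 0.3157, 0.0827], [nan, nan, nan], [0.5528, 0.3118, 0.0692]]
313 [[0.5263, 0.3063, 0.0707], [0.5348, 0.316, 0.0854], [0.5418, 0.3168, 0.0843], [0.553, 0.3107, 0.0696]]
before [0.5401 0.3054 0.0756]
before [0.5422 0.2945 0.0757]
before [0.527  0.2952 0.0763]
before [0.5528 0.3072 0.0776]
before [0.5163 0.2977 0.066 ]
before [0.5661 0.3092 0.066 ]
```

Before the press the button read 0.076 and now it reads 0.070. That is a full 6 mm of travel, with 21 N on the stop, so it is fully in. Releasing.

Call:
drive_tool(
  rows=[
    [0,0,-3,0,0,0],
    [0,0,-7,0,0,0],
    [0,0,-15,0,0,0],
    [0,0,-30,0,0,0],
    [0,0,-55,0,0,0],
    [0,0,-80,0,0,0],
    [0,0,-100,0,0,0],
    [0,0,-105,0,0,0],
    [0,0,-105,0,0,0],
    [0,0,-105,0,0,0],
  ],
)

```text
t: 20.65
eef_pos: [0.5399, 0.3047, 0.1502]
tcp_rot: [[0.982, 0.189, -0.002], [0.189, -0.982, -0.001], [-0.002, 0.0, -1.0]]
wrist_force: [-0.4, -0.1, 0.3]
gripper_width: -0.0001
```

```bash
python3 st.py t5; python3 - <<'E'
from h import *
snap('wrist','w8');P=cloud('w8');R=np.hypot(P[...,0]-.5404,P[...,1]-.304)
print('button',np.nanmedian(P[(R<.019)&(P[...,2]<.09)][:,2]),'ring',np.nanmedian(P[(R<.027)&(R>.0235)&(P[...,2]<.09)][:,2]))
T=cloud('t5');D=np.hypot(T[...,0]-.4862,T[...,1]+.0378);print('stop head',np.nanpercentile(T[D<.02][:,2],[10,50,90]))
snap('scene','s3');a,b=cv2.imread('pics/scene1.png'),cv2.imread('pics/s3.png');df=cv2.absdiff(a,b).max(2)>40
n,l,st,ce=cv2.connectedComponentsWithStats(df.astype(np.uint8));print([x.tolist() for x in st[1:] if x[4]>15])
E
```

```text
20.65 [-0.4 -0.1  0.3] [0.53986834 0.30466898 0.15015361]
axis in tool [-117.1  326.1  150.5] yaw 10.885261405702657
wing_b 41 -79.09592723128179 z 0.09319059415013342 head [0.1008301  0.10451639 0.10785831]
button 0.07605801547284774 ring 0.06608017655940021
stop head [0.1008301  0.10451639 0.10785831]
[[449, 0, 110, 236, 9490], [552, 0, 88, 158, 5693], [470, 11, 18, 19, 193], [412, 25, 12, 8, 39], [405, 31, 15, 8, 60], [430, 33, 7, 6, 21], [454, 38, 13, 10, 94], [354, 41, 6, 7, 30], [462, 48, 12, 10, 39], [424, 71, 7, 12, 48], [467, 75, 8, 13, 56], [404, 81, 8, 3, 22], [458, 89, 19, 6, 67]]
```

View pics/s3.png

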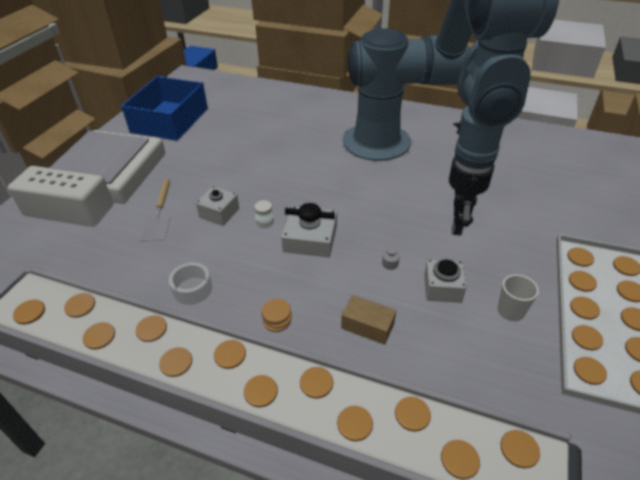

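The scene shows only the arm has changed: the stop is out at (310,213), the start is out at (447,270), and the loose things are where they were. Handing in.

```bash
python3 -c "
from cell import r
r.hand_in(); print(r.read_state()['t'])"
```

```text
the job is handed in; nothing more can be done
the job is handed in; nothing more can be done
```

The stop test and the start press are done in the order asked, and the job was handed in at about 21 s.

- **Stop pressed:** I pressed the mushroom right in and lifted the finger away. It stayed latched, with the head at 97 mm and the wing top at 85 mm.
- **Stop released:** I pushed wing_a about 0.78 rad clockwise and the button sprang out. Moving the finger back let the head turn home: wing_b read −79.1° against −80° before, and the head top about 105 mm.
- **Start pressed:** I pressed the large button until it stopped and let it go. The depth camera showed about 6.1 mm of travel (76.1 to 69.9 mm), and it came back to 76.1 mm.
- **Scene:** The before and after pictures differ only where the arm is. The small button was not touched and the loose things look unmoved.

**Checks that disagreed:**
- The shut fingertips ended about 22–24 mm behind the nominal TCP, so I found contact by force.
- Pressing force was higher than planned: 33 N on the stop (8–15 N advised) and 21 N on the start.
- The start button's top read about 3 mm higher than its stated 73 mm, both pressed and released, so I judged it fully in from the travel and the hard-stop force.

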